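# Check the rubber on a label press roller

### The job

Check the cover thickness of the label press roller at its test spot: first roll the big black rubber roller along the bench mat, without lifting it, until the painted ring on its cover faces straight up, and leave it resting there. Then draw the thickness gauge out of its dock and hold it upright with its sprung probe on the middle of the painted ring, pressed lightly so that the probe slides about half of its travel into the gauge and is never jammed hard down. Finish while still holding the gauge there in the gripper, touching the roller with nothing but the probe; leave the other things on the bench as they are.

Things in the scene. Friction and masses are not known exactly. Their poses are not given: they have to be found in the camera images.
- roller: Black rubber-covered roller, dia 60 mm, 140 mm long, 0.6 kg, loose on the mat (mat top at z 3 mm). Origin on its axis at mid length, z 33 mm. Own y along the axis; own z points out through the painted ring (up = ring on top). Ring starts 37 to 75 deg off the top, facing away from the robot. Rolls 30 mm per radian without slip, coasts a few mm. Thin shaft sticks out 28 mm each end, turning freely.
- ring (a point): centre of the painted white ring (18 mm in diameter, thin line) on the surface of the rubber cover, 30 mm from the roller's axis and 25 mm from mid length towards the roller's own +y. Its axes are those of roller.
- gauge: Coating thickness gauge, 0.24 kg, upright in its dock: grey housing 28 mm thick (own x), 58 mm wide (own y), 105 mm tall (own z, up), screen on the -x face. Origin at the centre of the housing's underside. A 25 mm dia collar goes 8 mm down from there; the sprung probe comes out of it, its end 22 mm below the origin when free. Grip it across the 28 mm, near the top.
- probe_tip (a point): centre of the flat end of the gauge's probe, a steel sleeve 16 mm in diameter on the gauge's own z axis, 22 mm below the housing's underside when free. It slides up into the gauge when pressed. Axes as gauge.
- probe (a joint): how far the sprung probe is pushed into the gauge: 0 m = free, fully out; 0.008 m = fully in. The spring pushes back with about 2.4 N at the start of the travel, 4.8 N half way and 7.2 N at the end.
- dock: Fixed black dock of the gauge, 64 x 94 mm, 50 mm tall, on the mat, with an upright pocket 32 x 62 mm, 20 mm deep, in its top. The housing stands in the pocket, its underside 30 mm above the dock's foot (z 33 mm); the gauge comes straight up, clear after 45 mm. Origin at the centre of the dock's underside; axes as the gauge's at the start.
- screwdriver: screwdriver, 170 mm long, lying on the mat; leave alone. Origin under its middle, own x along it.
- collar: steel shaft collar, 40 mm in diameter, 14 mm high, lying flat on the mat; leave alone. Origin under its centre.
- spanner: spanner, 160 mm long, lying on the mat near the robot; leave alone. Origin under its middle, own x along it.
- tub: lidded white food tub, 113 mm in diameter and 61 mm tall, standing at the far edge of the mat; leave alone. Origin under its centre.
- label_roll: roll of labels standing on its end, 108 mm in diameter and 75 mm tall, at the far edge of the mat; leave alone. Origin under its centre.
- guide_roller: bare aluminium guide roller standing on its end, 40 mm in diameter and 142 mm tall; leave alone. Origin under its centre.
- cleaner: white plastic bottle, 64 mm in diameter and 170 mm tall; leave alone. Origin under its centre.
Mind the look-alikes: they are no part of the job. Leave any orange look-alike of the gauge alone.

How it is judged:
On the way, in this order (a step that is already met when the one before it is completed fails the run):
1. the roller has been rolled along the mat until its ring faces up, and rests there with nothing touching it, the gauge still in its dock (angle between roller's own z axis and vertical below 0.22 rad and distance of roller from where it was at the start of the episode above 0.01 m and angular speed of roller below 0.15 rad/s and contact force between each of the arm, the fingers and roller below 0.3 N and z of gauge in the frame of dock below 0.04 m), for 0.2 s.
2. the gauge has been drawn up out of its dock in the fingers, the ring still facing up (z of gauge in the frame of dock above 0.08 m and contact force between the fingers and gauge above 2 N and angle between roller's own z axis and vertical below 0.22 rad), for 0.1 s.
At the end, for the whole second after the job is handed in: Roller at rest on the mat, ring within 0.25 rad of straight up; gauge gripped, upright within 0.12 rad, probe tip within 8 mm of the ring's centre, probe pushed in 1.5 to 6.5 mm of its 8 mm, pressing with 1 to 12 N; the robot itself not touching the roller (angle between roller's own z axis and vertical below 0.25 rad and height (world z) of roller between 0.0315 and 0.038 m and distance between probe_tip and ring below 0.008 m and angle between gauge's own z axis and vertical below 0.12 rad and z of gauge in the frame of roller above 0.03 m and value of joint probe between 0.0015 and 0.0065 m and contact force between gauge and roller between 1 and 12 N and contact force between the fingers and gauge above 2 N and contact force between each of the fingers, the arm and roller below 0.3 N and linear speed of gauge below 0.02 m/s and angular speed of roller below 0.2 rad/s); the arm keeps its last pose, push and grip.
It fails at once if the roller is lifted off the mat (height (world z) of roller above 0.045 m).
It fails at once if the gauge is jammed hard on the roller (contact force between gauge and roller above 25 N).
It fails at once if another thing on the bench is disturbed (distance of any of screwdriver, collar, spanner, tub, label_roll, guide_roller, cleaner from where it was at the start of the episode above 0.02 m).
It also fails if it takes over 61 s, if anything falls off the work surface, if the arm or the gripper's body presses on something with over 40 N, if the wrist force passes 120 N, or if a joint passes its speed limit or range.

### The arm

A 7-joint arm with a two-finger parallel gripper is mounted at the origin on the work surface. World frame = base frame: x ahead of the robot, y to its left, z up, the work surface at z = 0. Lengths are in m, angles in rad, forces in N, time in s.
With the tool pointing down it reaches from about 0.4 to 0.85 m from the base axis. Payload 4.5 kg.
Tool frame: the origin (TCP) lies midway between the tips of the shut fingers; the grasp point (between the pads) lies 19 mm behind it; z points along the fingers, y is the line along which they close (so a half turn about z gives the same grasp; the last joint's range is limited). The gripper opens to 88 mm and grips with 3 to 60 N. Pads are 18 mm wide; open, the fingers measure 123 mm over their backs; the gripper's body (75 mm by 187 mm) begins 45 mm behind the grasp point.
Start: joints at [1.264, 0.689, -0.195, 1.565, 0.157, 0.902, -0.215], TCP at [0.209, -0.589, 0.239] pointing down, gripper open.
Joint ranges: [-3.01, 3.01], [-0.46, 2.08], [-1.47, 1.51], [0.13, 2.56], [-1, 4.14], [0.04, 2.09], [-2.66, 2.66]. Speed limits (rad/s): [2.57, 2.57, 3.14, 3.14, 3.14, 3.14, 3.14].

### API

Orientations are given as a unit quaternion [x, y, z, w].
In Python, from plant import sensors, eyes, finish_job gives the robot as it stands.
- The arm moves only by the tool send_rows, never from a script. Its argument "rows" is text: rows parted by semicolons, each of 4 numbers parted by spaces: the shift along the tool's x, y, z normalised to -1 to 1, where 1 is 30 cm, then the turn about the tool's z normalised to -1 to 1, where 1 is 2 pi rad. A call has 1 to 10 rows; each row is the pose to reach, as a shift and turn from the pose commanded when the call began, along the tool's axes at that moment, turning the shorter way round; what a row does not reach only later rows make up. A row lasts 1/12 s, in which the tool goes at most 41.7 mm and 7.16 degrees, less where a joint would pass 70% of its speed; a pose out of reach is approached as far as the arm can. A call with a number of a shift or a turn outside -1 to 1 is refused whole. A call with a gripper value outside its range is refused whole. "jaw" is the closure, from -1 (fully open) to 1 (shut), set as the call begins (left out, the last holds). The fingers move at their own pace and stop on an object; "force" is the grip in N (left out, the last holds). Time passes only in rows, so rows that repeat a pose let the fingers close. It gives the time, the measured TCP pose, the force, the opening and the grip force at its end, in the units of the state.
- sensors.get_state(): the state, without advancing time (a new reading comes with each control period).
- eyes.snapshot(name): name is "scene" or "top" or "wrist"; returns (picture, depth): 400x640x3 uint8, red, green, blue; 400x640 float32, m along the optical axis (not along the pixel's ray), 0 where there is no reading.
- eyes.calibration(name): a dict with "fov_y" (degrees; the focal length in pixels is half the picture's height over the tangent of half this angle, whatever the lens; pixels are square), "cx", "cy" (the principal point, pixels), "world_from_camera" (4x4, takes a point from camera to world coordinates). Camera axes: x right, y down, z forward; pixel columns grow to the right and rows downward; lengths in m; the calibration is good to about 2 mm. A picture is of the moment at which its call begins: read the wrist's pose just before it. calibration takes no time and is no camera call; for the wrist camera it gives the pose at the moment of the call.
- finish_job(): hands the job in; it is judged then, once.
The state is a dict: "clock": time; "q": joint angles; "qd": joint speeds; "joint_torque": joint torques, N m; "tool_pos": TCP position; "eef_rot": TCP orientation; "contact_force": force on the tool from outside, world axes, zero at the start; "moment": the same for the moment, N m; "opening": opening from 0.0 (shut) to 1.0 (fully open); "finger_force": force on a finger pad.
Only numpy, scipy, OpenCV 4.12 (cv2) and the standard library are available. Lean on these libraries where they do the work, as an engineer would, in place of code of your own. Each camera call takes 0.05 s, during which the arm holds its last target. There are 200 camera calls.

## Working session

There is one attempt and no reset: what is moved stays moved. The work goes in short steps, Python scripts to look and compute and a tool call to move; the robot and the scene stay as the last step left them, time stands still between calls to the robot, and variables do not carry over. Pictures are saved under pics/ and viewed, at most 10 in all, crops included, and the job is handed in when it is done.

Besides the shell and the picture viewer there is one more tool, called after "Emit:" by a JSON object that holds its "op" and its "data". send_rows: Moves the arm, as the interface text tells. Scaled input: -1 to 1 covers 30 cm each way for a shift and 2 pi rad each way for a turn. Its arguments: {"type":"object","properties":{"rows":{"type":"string"},"jaw":{"type":"number"},"force":{"type":"number"}},"required":["rows"]}

```bash
mkdir -p pics
cat > h.py <<'E'
import numpy as np, cv2
from plant import sensors, eyes
def snap(n,f=None):
    c=eyes.calibration(n); im,d=eyes.snapshot(n)
    np.savez(f'pics/{f or n}.npz',im=im,d=d,T=c['world_from_camera'],k=[200/np.tan(np.radians(c['fov_y']/2)),c['cx'],c['cy']])
    cv2.imwrite(f'pics/{f or n}.png',im[:,:,::-1]); return load(f or n)
def load(f): return np.load(f'pics/{f}.npz')
def cloud(s):
    k=s['k'];v,u=np.mgrid[:400,:640];d=s['d'];P=np.stack([(u-k[1])/k[0]*d,(v-k[2])/k[0]*d,d],-1)
    T=s['T'];return P@T[:3,:3].T+T[:3,3]
E
python3 - <<'E'
from h import *
a=snap('top');b=snap('scene')
cv2.imwrite('pics/both.png',np.vstack([a['im'],b['im']])[:,:,::-1])
print(a['k'],b['k'],a['T'],b['T']); s=sensors.get_state();print(s)
E
```

```text
[378.91882811 317.27385128 191.72133679] [405.80258589 318.82197682 198.10990035] [[-0.02930531 -0.98911171  0.14421937  0.41446827]
 [-0.99934169  0.02590505 -0.02539899  0.01731576]
 [ 0.02138643 -0.14486876 -0.98921972  1.24417144]
 [ 0.          0.          0.          1.        ]] [[ 0.85811963  0.40912672 -0.31023544  0.88364692]
 [ 0.51333039 -0.6705764   0.53555504 -0.50585338]
 [ 0.01107331 -0.61882357 -0.78545195  0.81482343]
 [ 0.          0.          0.          1.        ]]
{'clock': 0.1, 'q': array([ 1.26381838,  0.68989226, -0.1945137 ,  1.56620082,  0.15727126,
        0.90251494, -0.21509488]), 'qd': array([ 0.00179903, -0.00173014, -0.00217815, -0.00183307, -0.00063943,
        0.00053477,  0.00061341]), 'joint_torque': array([-3.04800487e-03, -5.28499961e+01, -1.27175085e+00, -1.53837186e+01,
       -5.26758889e-02,  1.97243950e-03,  5.56621126e-05]), 'tool_pos': array([ 0.20866471, -0.58855046,  0.23800542]), 'eef_rot': array([ 9.85513991e-01,  1.69592186e-01, -1.88093445e-04, -7.92226252e-04]), 'contact_force': array([-0.11445055, -0.02757243,  0.05559026]), 'moment': array([ 0.03138682, -0.00670576, -0.02459522]), 'finger_force': 0.0, 'opening': 0.9964194937699925}
```

View pics/top.png

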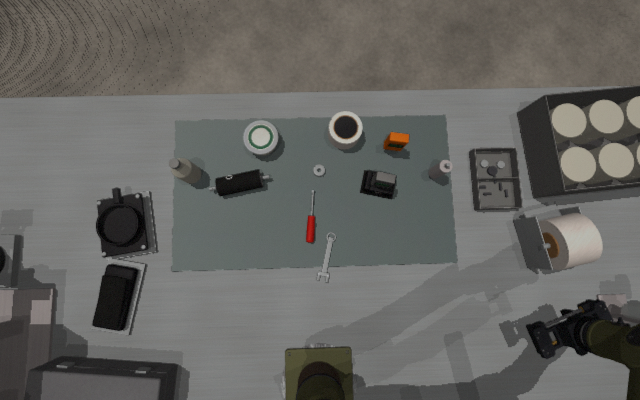

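View pics/scene.png

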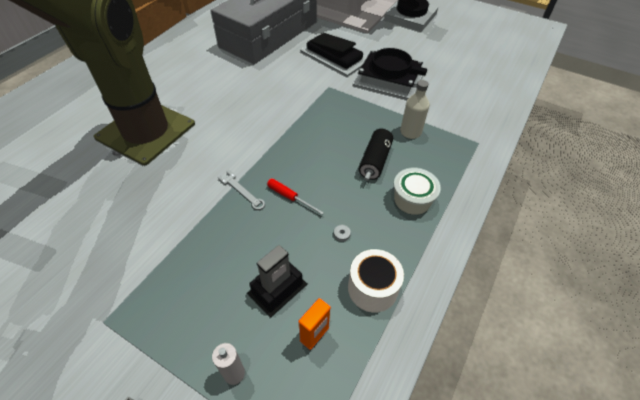

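Run:
```python
from h import *
a=load('top');b=load('scene')
for n,s in (('top',a),('scene',b)):
    P=cloud(s);im=s['im'].astype(int)
    # dark points above mat
    X=P.reshape(-1,3);C=im.reshape(-1,3)
    m=(C.max(1)<60)&(X[:,2]>.035)&(X[:,2]<.075)&(X[:,0]>.4)&(X[:,0]<.75)&(X[:,1]>.1)&(X[:,1]<.36)
    R=X[m];print(n,m.sum(),R.mean(0),np.percentile(R,[1,50,99],axis=0))
    r=cv2.minAreaRect((R[:,:2]*1000).astype(np.float32));print('roller',r)
    z=R[:,2]>.058;c=R[z].mean(0);U,S,V=np.linalg.svd(R[z][:,:2]-c[:2],full_matrices=False);print('crest',c,V[0],R[:,2].max())
    m=(X[:,2]>.128)&(X[:,2]<.16)&(X[:,0]>.4)&(X[:,0]<.65)&(X[:,1]>-.25)&(X[:,1]<-.05)
    G=X[m];print('gauge',m.sum(),G.mean(0),cv2.minAreaRect((G[:,:2]*1000).astype(np.float32)),G[:,2].max())
    m=(X[:,2]>.045)&(X[:,2]<.06)&(X[:,0]>.4)&(X[:,0]<.68)&(X[:,1]>-.27)&(X[:,1]<-.05)&(C.max(1)<70)
    G=X[m];print('dock',m.sum(),cv2.minAreaRect((G[:,:2]*1000).astype(np.float32)),np.median(G[:,2]))
    m=(X[:,2]>.001)&(X[:,2]<.02)&(X[:,0]>.4)&(X[:,0]<.5)&(abs(X[:,1])<.2);print('mat',np.median(X[m],axis=0))
c1=cv2.resize(b['im'][115:195,340:440],None,fx=4,fy=4,interpolation=2)
c2=cv2.resize(a['im'][155:215,205:280],(400,320),interpolation=2)
cv2.imwrite('pics/c.png',np.hstack([c1,c2])[:,:,::-1])
```

```text
top 796 [0.62378991 0.23362447 0.058499  ] [[0.59019316 0.16587301 0.03808485]
 [0.62270134 0.23223676 0.06058524]
 [0.66203816 0.30479851 0.0686846 ]]
roller ((626.8667602539062, 238.42462158203125), (57.871620178222656, 148.60621643066406), 10.606830596923828)
crest [0.62753698 0.23568615 0.06298354] [ 0.20039292 -0.97971561] 0.07137669356444998
gauge 196 [ 0.61387279 -0.21443896  0.13970642] ((614.34423828125, -215.20748901367188), (58.96038818359375, 29.682170867919922), 75.00576782226562) 0.14848933086181648
dock 295 ((614.19091796875, -215.21881103515625), (94.57688903808594, 63.965755462646484), 75.29388427734375) 0.054506764174859335
mat [ 0.44836284 -0.00815866  0.00534263]
scene 822 [0.63151071 0.22883933 0.05619709] [[0.59529288 0.1660228  0.03658964]
 [0.63127314 0.22530352 0.05860942]
 [0.66599896 0.30685225 0.06480275]]
roller ((627.5490112304688, 237.23338317871094), (59.052703857421875, 143.38510131835938), 11.025740623474121)
crest [0.62895207 0.23265734 0.06133627] [ 0.19138136 -0.98151575] 0.06660554866672863
gauge 447 [ 0.61537315 -0.21644983  0.13685741] ((614.247314453125, -214.62892150878906), (58.799556732177734, 28.710329055786133), 76.95911407470703) 0.14063354912134685
dock 725 ((614.0437622070312, -214.20562744140625), (94.57527923583984, 64.32453918457031), 76.0871353149414) 0.05223759250844773
mat [ 0.45026778 -0.04236513  0.00294935]
```

View pics/c.png

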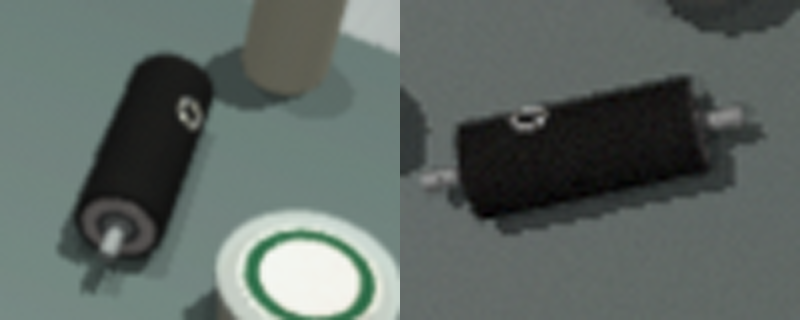

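```bash
cat >> h.py <<'E'
from scipy.spatial.transform import Rotation as Ro
def ray(s,u,v):
    k=s['k'];T=s['T'];d=T[:3,:3]@np.array([(u-k[1])/k[0],(v-k[2])/k[0],1]);return T[:3,3],d/np.linalg.norm(d)
def ringang(s,u,v,c,ax,r=.03):
    o,d=ray(s,u,v);y=np.array([*ax,0.]);p=o-c;dp=d-y*(d@y);pp=p-y*(p@y)
    A,B,C=dp@dp,dp@pp,pp@pp-r*r;D=B*B-A*C
    t=(-B-np.sqrt(max(D,0)))/A;h=p+t*d;x=np.array([ax[1],-ax[0],0])
    return 'angle',np.degrees(np.arctan2(h@x,h[2])),'along',h@y,'world',h+c,'disc',D
def mv(x,y,z,yang):
    s=sensors.get_state();R=Ro.from_quat(s['eef_rot']).as_matrix()
    d=R.T@(np.array([x,y,z])-s['tool_pos']);ty=np.degrees(np.arctan2(R[1,1],R[0,1]))
    a=-(yang-ty);a=(a+180)%360-180
    print('t',s['clock'],'pos',s['tool_pos'],'yang',ty,'tilt',R[2,2],'q',s['q'].round(2),'\nshift',(d/.3).round(4),'turn',round(a/360,4),'deg',a)
E
python3 - <<'E'
from h import *
ax=np.array([-.19,.982]);c=np.array([.6275,.2372,.033])
for s,u,v in((load('top'),229,177.1),(load('scene'),387.5,143)): print(ringang(s,u,v,c,ax))
mv(.6275,.2372,.2,11)
P=cloud(load('top')).reshape(-1,3)
for n,(x0,x1,y0,y1) in dict(cyl_left=(.55,.75,.31,.45),cyl_right=(.5,.75,-.5,-.33)).items():
    for z in (.03,.12):
        m=(P[:,0]>x0)&(P[:,0]<x1)&(P[:,1]>y0)&(P[:,1]<y1)&(P[:,2]>z);print(n,z,m.sum(),np.percentile(P[m],[1,50,99],axis=0).round(3))
E
```

```text
('angle', np.float64(40.59544424342147), 'along', np.float64(0.024989866222324762), 'world', array([0.64191756, 0.26543748, 0.05578173]), 'disc', np.float64(0.0003113691499951887))
('angle', np.float64(47.54490528736091), 'along', np.float64(0.03006445559524279), 'world', array([0.64351925, 0.27091498, 0.0532527 ]), 'disc', np.float64(0.000243285810881122))
t 0.1 pos [ 0.20866471 -0.58855046  0.23800542] yang -70.4717806980771 tilt -0.9999986739968433 q [ 1.26  0.69 -0.19  1.57  0.16  0.9  -0.22] 
shift [ 2.2359 -2.1273  0.1299] turn -0.2263 deg -81.4717806980771
cyl_left 0.03 568 [[0.608 0.315 0.032]
 [0.655 0.385 0.118]
 [0.692 0.423 0.178]]
cyl_left 0.12 267 [[0.642 0.373 0.12 ]
 [0.661 0.391 0.136]
 [0.688 0.418 0.179]]
cyl_right 0.03 270 [[ 0.628 -0.42   0.035]
 [ 0.642 -0.394  0.122]
 [ 0.665 -0.383  0.15 ]]
cyl_right 0.12 137 [[ 0.628 -0.422  0.121]
 [ 0.645 -0.4    0.128]
 [ 0.665 -0.384  0.15 ]]
```

Emit:
{"op": "send_rows", "data": {"rows": "0.98 -0.93 0 -0.1;0.98 -0.93 0 -0.1;0.98 -0.93 0 -0.1;0.98 -0.93 0 -0.1;0.98 -0.93 0 -0.1;0.98 -0.93 0 -0.1;0.98 -0.93 0 -0.1;0.98 -0.93 0 -0.1;0.98 -0.93 0 -0.1;0.98 -0.93 0 -0.1", "jaw": -1}}

```text
clock: 0.93
tool_pos: [0.394, -0.2242, 0.2388]
eef_rot: [0.884, 0.467, 0.001, -0.0]
contact_force: [-0.0, -0.6, -0.6]
opening: 1.003
finger_force: 0.0
```

```bash
python3 -c "
from h import *
mv(.6275,.2372,.2,11)"
```

```text
t 0.9333 pos [ 0.39401461 -0.22423957  0.23876417] yang -34.28623633994111 tilt -0.9999990977707653 q [ 0.65  0.49 -0.35  2.06  0.27  0.64 -0.48] 
shift [ 1.7091 -0.2234  0.1315] turn -0.1258 deg -45.28623633994113
```

Emit:
{"op": "send_rows", "data": {"rows": "1 -0.13 0 -0.1258;1 -0.13 0 -0.1258;1 -0.13 0 -0.1258;1 -0.13 0 -0.1258;1 -0.13 0 -0.1258;1 -0.13 0 -0.1258;1 -0.13 0 -0.1258;1 -0.13 0 -0.1258"}}

```text
clock: 1.6
tool_pos: [0.5328, 0.0497, 0.2391]
eef_rot: [0.634, 0.774, 0.004, -0.001]
contact_force: [0.6, 0.9, -0.1]
opening: 1.0
finger_force: 0.0
```

```bash
python3 -c "
from h import *
mv(.6275,.2372,.2,11)"
```

```text
t 1.6 pos [0.5328264  0.04970216 0.23910432] yang 11.359946736906386 tilt -0.9999718028554418 q [ 0.16  0.61 -0.55  1.83  0.42  0.81 -0.4 ] 
shift [0.5498 0.4319 0.1356] turn 0.001 deg 0.35994673690638024
```

Emit:
{"op": "send_rows", "data": {"rows": "0.55 0.432 0.1 0;0.55 0.432 0.1 0;0.55 0.432 0.1 0;0.55 0.432 0.1 0;0.55 0.432 0.1 0;0.55 0.432 0.1 0;0.55 0.432 0.1 0;0.55 0.432 0.1 0;0.55 0.432 0.1 0"}}

```text
clock: 2.35
tool_pos: [0.6266, 0.2253, 0.2085]
eef_rot: [0.638, 0.77, -0.001, 0.001]
contact_force: [-0.2, -0.4, -0.1]
opening: 1.0
finger_force: 0.0
```

Run:
```python
from h import *
mv(.6275,.2372,.03,11)
s=snap('wrist','w1')
print(s['T'].round(3),s['k'])
```

```text
t 2.35 pos [0.62661313 0.22526235 0.20852814] yang 10.685036881116096 tilt -0.9999966875003263 q [-0.17  0.81 -0.49  1.45  0.43  0.99 -0.58] 
shift [0.04   0.0109 0.595 ] turn -0.0009 deg -0.3149631188838953
[[ 0.983  0.177  0.053  0.612]
 [ 0.185 -0.938 -0.292  0.301]
 [-0.002  0.297 -0.955  0.355]
 [ 0.     0.     0.     1.   ]] [284.53491031 323.44120747 197.81974094]
```

View pics/w1.png

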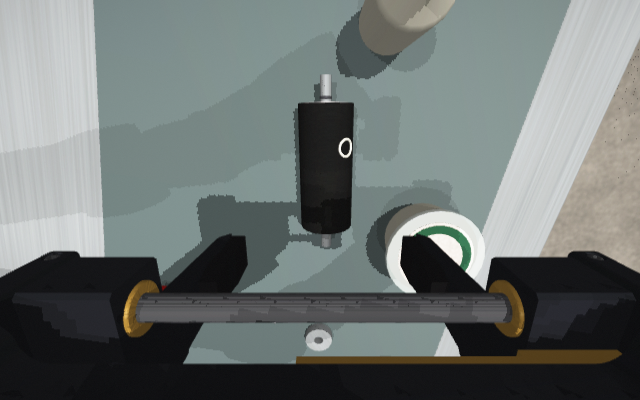

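Run:
```python
from h import *
s=load('w1');X=cloud(s).reshape(-1,3);C=s['im'].reshape(-1,3).astype(int)
m=(C.max(1)<60)&(X[:,2]>.035)&(X[:,2]<.075)&(X[:,0]>.5)&(X[:,0]<.72)&(X[:,1]>.12)&(X[:,1]<.34)
R=X[m];print(m.sum(),cv2.minAreaRect((R[:,:2]*1000).astype(np.float32)),np.percentile(R[:,2],[50,99]))
for a in ([-.19,.982],[-.185,.983]):
  print(ringang(s,345,148,np.array([.6275,.2372,.033]),a),ringang(s,345,148,np.array([.6285,.2372,.035]),a))
for n,f in (('top','top'),('w','w1')):
    X=cloud(load(f)).reshape(-1,3)
    m=(X[:,0]>.68)&(X[:,0]<.9)&(X[:,1]>.08)&(X[:,1]<.28)&(X[:,2]>.055)&(X[:,2]<.075);print(n,m.sum(),cv2.minAreaRect((X[m][:,:2]*1000).astype(np.float32)))
```

```text
6593 ((624.81396484375, 242.17066955566406), (59.16154098510742, 145.12954711914062), 10.993572235107422) [0.06006588 0.06422388]
('angle', np.float64(38.32437780625092), 'along', np.float64(0.027005281303093032), 'world', array([0.64063344, 0.26724138, 0.05653729]), 'disc', np.float64(0.0004813876848848986)) ('angle', np.float64(35.47545686378153), 'along', np.float64(0.027570685004149664), 'world', array([0.640355  , 0.26756979, 0.05943267]), 'disc', np.float64(0.0005249669703060733))
('angle', np.float64(37.97029098484047), 'along', np.float64(0.02711584511250987), 'world', array([0.64062239, 0.26725441, 0.05665219]), 'disc', np.float64(0.0004863216115786745)) ('angle', np.float64(35.1292269123321), 'along', np.float64(0.027673918746197613), 'world', array([0.64034489, 0.26758171, 0.05953777]), 'disc', np.float64(0.0005297158509745548))
top 947 ((769.8425903320312, 162.889892578125), (112.23301696777344, 110.30830383300781), 43.10624694824219)
w 3958 ((762.447509765625, 173.58517456054688), (112.04023742675781, 97.38723754882812), 27.367216110229492)
```

```bash
python3 -c "
from h import *
mv(.6265,.2385,.028,10.9)"
```

```text
t 2.4 pos [0.62674338 0.22522396 0.20878358] yang 10.667613099575032 tilt -0.9999976695841366 q [-0.17  0.81 -0.49  1.45  0.43  0.99 -0.58] 
shift [0.0449 0.0078 0.6025] turn -0.0006 deg -0.2323869004249559
```

Emit:
{"op": "send_rows", "data": {"rows": "0.045 0.008 0.1 0;0.045 0.008 0.2 0;0.045 0.008 0.3 0;0.045 0.008 0.4 0;0.045 0.008 0.5 0;0.045 0.008 0.56 0;0.045 0.008 0.6 0;0.045 0.008 0.602 0;0.045 0.008 0.602 0;0.045 0.008 0.602 0"}}

```text
clock: 3.23
tool_pos: [0.6277, 0.2418, 0.0298]
eef_rot: [0.638, 0.77, 0.001, 0.001]
contact_force: [0.2, -0.6, 0.8]
opening: 1.005
finger_force: 0.0
```

Emit:
{"op": "send_rows", "data": {"rows": "0 0 0 0;0 0 0 0;0 0 0 0;0 0 0 0;0 0 0 0;0 0 0 0", "jaw": -0.5, "force": 5}}

```text
clock: 3.73
tool_pos: [0.6266, 0.2417, 0.0282]
eef_rot: [0.637, 0.771, 0.0, 0.0]
contact_force: [0.0, 0.6, -0.5]
opening: 0.744
finger_force: 0.0
```

```bash
python3 -c "
from h import *
snap('wrist','w2');mv(.6265,.2385,.028,10.9);print(sensors.get_state()['opening'],sensors.get_state()['finger_force'])"
```

```text
t 3.7833 pos [0.62657594 0.24165365 0.02814541] yang 10.819901007692163 tilt -0.9999999918835694 q [-0.24  1.04 -0.39  1.53  0.55  0.68 -0.7 ] 
shift [-0.0103 -0.0022  0.0005] turn -0.0002 deg -0.0800989923078248
0.7499296860555618 0.0
```

View pics/w2.png

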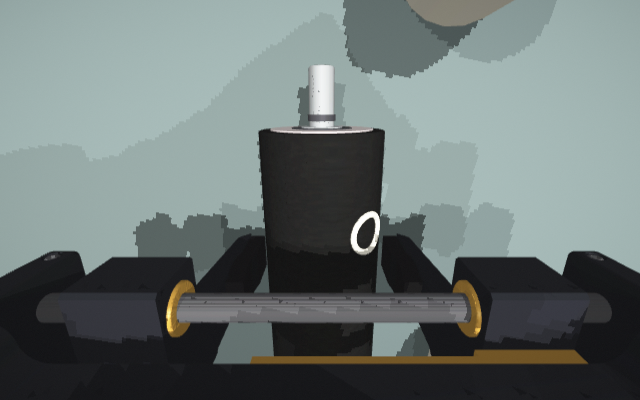

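Emit:
{"op": "send_rows", "data": {"rows": "0 -0.01 0 0;0 -0.02 0 0;0 -0.03 0 0;0 -0.04 0 0;0 -0.05 0 0;0 -0.057 0 0;0 -0.062 0 0;0 -0.065 0 0;0 -0.067 0 0;0 -0.067 0 0"}}

```text
clock: 4.62
tool_pos: [0.6067, 0.2378, 0.0281]
eef_rot: [0.637, 0.771, -0.0, -0.0]
contact_force: [-1.5, -0.1, -0.1]
opening: 0.75
finger_force: 0.0
```

```bash
python3 -c "
from h import *
snap('wrist','w3');mv(.6265,.2385,.028,10.9);print(sensors.get_state()['contact_force'])"
```

```text
t 4.6667 pos [0.60683514 0.23787274 0.0280809 ] yang 10.814962011600418 tilt -0.9999999988764787 q [-0.25  1.02 -0.38  1.59  0.56  0.64 -0.73] 
shift [-0.0102  0.0648  0.0003] turn -0.0002 deg -0.08503798839959131
[-0.05566559 -0.42155535 -0.74307215]
```

View pics/w3.png

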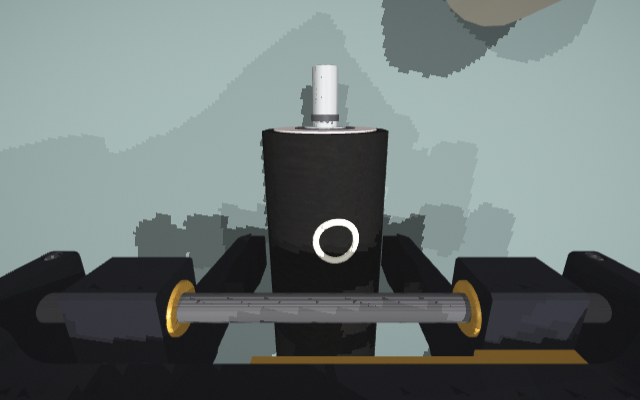

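Emit:
{"op": "send_rows", "data": {"rows": "0 -0.003 0 0;0 -0.006 0 0;0 -0.009 0 0;0 -0.012 0 0;0 -0.014 0 0;0 -0.016 0 0;0 -0.017 0 0;0 -0.017 0 0;0 -0.017 0 0"}}

```text
clock: 5.42
tool_pos: [0.6017, 0.2369, 0.0281]
eef_rot: [0.637, 0.771, -0.0, -0.0]
contact_force: [0.2, -0.2, 1.2]
opening: 0.752
finger_force: 0.0
```

```bash
cat > ring.py <<'E'
from h import *
import sys
s=snap('wrist',sys.argv[1]);im=s['im'].astype(int);g=im.min(2)
m=np.zeros((400,640),np.uint8);m[180:285,270:380]=(g[180:285,270:380]>120)
n,l,st,ce=cv2.connectedComponentsWithStats(m);
for i in range(1,n):
    if st[i][4]>80: print('ring',st[i],st[i][0]+st[i][2]/2,st[i][1]+st[i][3]/2)
for v in (150,200,220,235):
    d=np.where(im[v].max(1)<60)[0];d=d[(d>240)&(d<410)];print(v,d.min(),d.max())
    b=im[v,240:410].max(1);print(' '.join(map(str,np.where(np.abs(np.diff(b))>25)[0]+240)))
mv(.6265,.2385,.028,10.9);print(sensors.get_state()['contact_force'])
E
python3 ring.py w4
```

```text
ring [311 219  47  44 800] 334.5 241.0
150 268 391
263 267 391
200 271 387
267 270 387 388
220 272 386
270 271 324 325 326 343 344 345 386 387 403 406
235 244 404
272 310 311 317 318 349 350 356 357 396
t 5.4667 pos [0.60173044 0.23680877 0.028048  ] yang 10.81308703791709 tilt -0.9999999501713357 q [-0.25  1.02 -0.38  1.61  0.56  0.62 -0.74] 
shift [-0.01    0.0822  0.0001] turn -0.0002 deg -0.08691296208291988
[-0.52534271  0.15325371 -0.35654517]
```

Emit:
{"op": "send_rows", "data": {"rows": "0 0.004 0 0;0 0.008 0 0;0 0.008 0 0;0 0.008 0 0;0 0.008 0 0", "jaw": -1}}

```text
clock: 5.88
tool_pos: [0.6042, 0.2374, 0.0281]
eef_rot: [0.637, 0.771, -0.0, 0.0]
contact_force: [0.0, 0.7, -0.3]
opening: 1.002
finger_force: 0.0
```

Emit:
{"op": "send_rows", "data": {"rows": "0 0 -0.02 0;0 0 -0.08 0;0 0 -0.18 0;0 0 -0.3 0;0 0 -0.42 0;0 0 -0.54 0;0 0 -0.6 0;0 0 -0.6 0;0 0 -0.6 0"}}

```text
clock: 6.63
tool_pos: [0.6046, 0.2376, 0.2096]
eef_rot: [0.637, 0.771, 0.001, 0.001]
contact_force: [0.5, 0.6, -1.5]
opening: 0.994
finger_force: 0.0
```

Run:
```python
from h import *
s=snap('wrist','w5');t=snap('top','t5');u=snap('scene','s5')
for n,s in(('w',s),('t',t),('s',u)):
    X=cloud(s).reshape(-1,3);C=s['im'].reshape(-1,3).astype(int)
    m=(C.max(1)<60)&(X[:,2]>.035)&(X[:,2]<.075)&(X[:,0]>.5)&(X[:,0]<.72)&(X[:,1]>.12)&(X[:,1]<.34)
    R=X[m]
    if len(R)>50: print(n,len(R),cv2.minAreaRect((R[:,:2]*1000).astype(np.float32)))
c1=cv2.resize(u['im'][115:195,330:430],None,fx=4,fy=4,interpolation=2)
c2=cv2.resize(w:=load('w5')['im'][80:250,230:430],(400,320),interpolation=2)
cv2.imwrite('pics/c5.png',np.hstack([c1,c2])[:,:,::-1])
mv(.6142,-.2149,.25,-14)
```

```text
w 6119 ((615.9321899414062, 214.7041473388672), (102.54341125488281, 196.46713256835938), 31.804641723632812)
s 792 ((607.5119018554688, 232.53195190429688), (56.8066291809082, 142.96803283691406), 11.147002220153809)
t 6.7833 pos [0.60327122 0.23658614 0.2065622 ] yang 10.824229173530401 tilt -0.9999950120887697 q [-0.19  0.79 -0.49  1.51  0.43  0.95 -0.62] 
shift [-1.4852 -0.2473 -0.1422] turn 0.069 deg 24.824229173530398
```

View pics/c5.png

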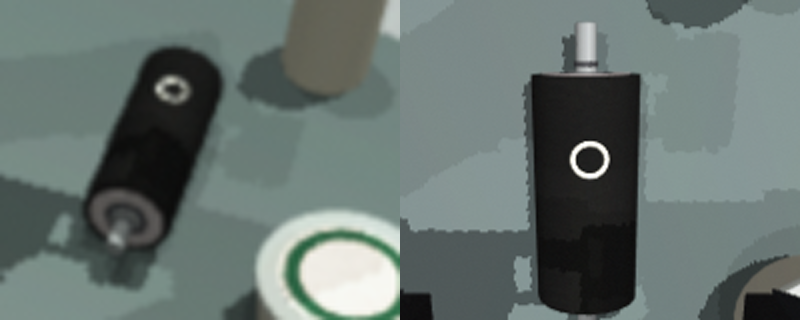

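Emit:
{"op": "send_rows", "data": {"rows": "-0.99 -0.165 -0.14 0.069;-0.99 -0.165 -0.14 0.069;-0.99 -0.165 -0.14 0.069;-0.99 -0.165 -0.14 0.069;-0.99 -0.165 -0.14 0.069;-0.99 -0.165 -0.14 0.069;-0.99 -0.165 -0.14 0.069;-0.99 -0.165 -0.14 0.069;-0.99 -0.165 -0.14 0.069"}}

```text
clock: 7.53
tool_pos: [0.6105, -0.0704, 0.2487]
eef_rot: [0.791, 0.612, -0.002, 0.001]
contact_force: [0.0, -0.1, -0.6]
opening: 0.998
finger_force: 0.0
```

```bash
python3 -c "
from h import *
mv(.6142,-.2149,.22,-14)"
```

```text
t 7.5333 pos [ 0.61053812 -0.0704207   0.2487228 ] yang -14.542989880683857 tilt -0.9999897049888226 q [ 0.27  0.69 -0.42  1.58  0.33  0.95 -0.51] 
shift [-0.4627  0.1329  0.0976] turn -0.0015 deg -0.542989880683848
```

Emit:
{"op": "send_rows", "data": {"rows": "-0.46 0.133 0.09 0;-0.46 0.133 0.09 0;-0.46 0.133 0.09 0;-0.46 0.133 0.09 0;-0.46 0.133 0.09 0;-0.46 0.133 0.09 0;-0.46 0.133 0.09 0;-0.46 0.133 0.09 0"}}

```text
clock: 8.2
tool_pos: [0.6171, -0.2038, 0.2231]
eef_rot: [0.787, 0.617, 0.001, -0.001]
contact_force: [1.0, -0.1, 1.1]
opening: 0.994
finger_force: 0.0
```

Run:
```python
from h import *
s=snap('wrist','w6');X=cloud(s).reshape(-1,3)
m=(X[:,2]>.125)&(X[:,2]<.15)&(X[:,0]>.55)&(X[:,0]<.68)&(X[:,1]>-.28)&(X[:,1]<-.15)
print(m.sum(),cv2.minAreaRect((X[m][:,:2]*1000).astype(np.float32)),np.median(X[m][:,2]))
mv(.6142,-.2149,.104,-14)
```

```text
2140 ((612.5283813476562, -212.59869384765625), (58.42319107055664, 28.92226791381836), 76.39041137695312) 0.13830178128352966
t 8.25 pos [ 0.61708053 -0.20415566  0.22324991] yang -13.79566837233768 tilt -0.9999987298218336 q [ 0.47  0.76 -0.43  1.49  0.36  0.96 -0.3 ] 
shift [-0.0377 -0.0007  0.3974] turn 0.0006 deg 0.20433162766232726
```

View pics/w6.png

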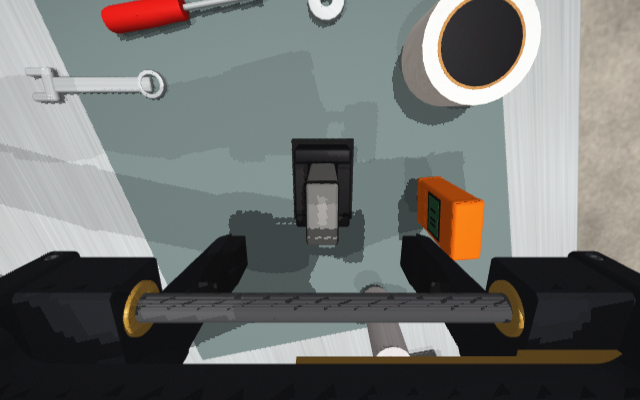

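Run:
```python
from h import *
for f in('w6','top','scene'):
    s=load(f);X=cloud(s).reshape(-1,3);C=s['im'].reshape(-1,3).astype(int)
    m=(C[:,0]>150)&(C[:,2]<70)&(X[:,2]>.04)&(X[:,0]>.62)&(X[:,1]<-.1)&(X[:,0]<.85)&(X[:,1]>-.4)
    print(cv2.minAreaRect((X[m][:,:2]*1000).astype(np.float32)),cv2.boxPoints(cv2.minAreaRect((X[m][:,:2]*1000).astype(np.float32))).round(),X[m][:,2].max())
```

```text
((704.5750122070312, -202.81622314453125), (53.237831115722656, 195.60794067382812), 28.446975708007812) [[ 635. -130.]
 [ 728. -301.]
 [ 775. -276.]
 [ 681. -104.]] 0.3696881559724297
((739.3905639648438, -265.5821533203125), (55.920108795166016, 26.779075622558594), 81.23350524902344) [[ 722. -291.]
 [ 748. -295.]
 [ 757. -240.]
 [ 730. -236.]] 0.13718099448732612
((738.5615844726562, -264.0120544433594), (58.524837493896484, 28.32394027709961), 81.11046600341797) [[ 720. -291.]
 [ 748. -295.]
 [ 757. -237.]
 [ 729. -233.]] 0.13289310896256756
```

Emit:
{"op": "send_rows", "data": {"rows": "-0.036 -0.002 0.06 0;-0.036 -0.002 0.14 0;-0.036 -0.002 0.22 0;-0.036 -0.002 0.29 0;-0.036 -0.002 0.34 0;-0.036 -0.002 0.38 0;-0.036 -0.002 0.395 0;-0.036 -0.002 0.395 0;-0.036 -0.002 0.395 0;-0.036 -0.002 0.395 0", "jaw": -0.2}}

```text
clock: 9.08
tool_pos: [0.6143, -0.2175, 0.1059]
eef_rot: [0.788, 0.616, 0.001, 0.001]
contact_force: [-0.0, 0.3, 0.9]
opening: 0.598
finger_force: 0.0
```

Emit:
{"op": "send_rows", "data": {"rows": "0 0 0 0;0 0 0 0;0 0 0 0;0 0 0 0;0 0 0 0;0 0 0 0", "jaw": 1, "force": 25}}

```text
clock: 9.58
tool_pos: [0.6134, -0.2176, 0.1049]
eef_rot: [0.788, 0.615, 0.0, 0.0]
contact_force: [-1.0, 0.2, 3.2]
opening: 0.316
finger_force: 24.9
```

Emit:
{"op": "send_rows", "data": {"rows": "0 0 -0.02 0;0 0 -0.06 0;0 0 -0.11 0;0 0 -0.17 0;0 0 -0.24 0;0 0 -0.31 0;0 0 -0.38 0;0 0 -0.44 0;0 0 -0.48 0;0 0 -0.48 0"}}

```text
clock: 10.42
tool_pos: [0.6151, -0.2176, 0.2525]
eef_rot: [0.788, 0.615, 0.002, 0.002]
contact_force: [-0.1, 0.5, -2.1]
opening: 0.317
finger_force: 24.9
```

Run:
```python
from h import *
print(sensors.get_state()['contact_force'],sensors.get_state()['opening'])
s=snap('scene','s7');X=cloud(s).reshape(-1,3)
m=(X[:,2]>.157)&(X[:,2]<.21)&(X[:,0]>.55)&(X[:,0]<.68)&(X[:,1]>-.28)&(X[:,1]<-.15)
print(m.sum(),cv2.minAreaRect((X[m][:,:2]*1000).astype(np.float32)))
c1=cv2.resize(s['im'][180:320,200:350],None,fx=4,fy=4,interpolation=2)
cv2.imwrite('pics/c7.png',c1[:,:,::-1])
# new roller position
t=snap('top','t7')
for n,s in(('t',t),('s',s)):
    X=cloud(s).reshape(-1,3);C=s['im'].reshape(-1,3).astype(int)
    m=(C.max(1)<60)&(X[:,2]>.035)&(X[:,2]<.075)&(X[:,0]>.5)&(X[:,0]<.72)&(X[:,1]>.12)&(X[:,1]<.34)
    R=X[m];print(n,len(R),cv2.minAreaRect((R[:,:2]*1000).astype(np.float32)))
g=t['im'].min(2)[160:210,205:280];v,u=np.where(g>110);print('bright top',[(a+205,b+160) for a,b in zip(u,v)])
mv(.6,.26,.26,10.9)
```

```text
[-0.05037981  0.54905491 -2.14051206] 0.3171980969517633
217 ((621.549072265625, -230.24485778808594), (46.56970977783203, 22.316574096679688), 45.778114318847656)
t 781 ((605.4789428710938, 234.44906616210938), (57.802223205566406, 146.2771759033203), 10.578619003295898)
s 745 ((608.2776489257812, 233.5382080078125), (56.43567657470703, 144.10609436035156), 9.934039115905762)
bright top [(np.int64(205), np.int64(160)), (np.int64(206), np.int64(160)), (np.int64(207), np.int64(160)), (np.int64(208), np.int64(160)), (np.int64(209), np.int64(160)), (np.int64(210), np.int64(160)), (np.int64(211), np.int64(160)), (np.int64(212), np.int64(160)), (np.int64(213), np.int64(160)), (np.int64(214), np.int64(160)), (np.int64(215), np.int64(160)), (np.int64(216), np.int64(160)), (np.int64(217), np.int64(160)), (np.int64(218), np.int64(160)), (np.int64(219), np.int64(160)), (np.int64(220), np.int64(160)), (np.int64(221), np.int64(160)), (np.int64(222), np.int64(160)), (np.int64(223), np.int64(160)), (np.int64(224), np.int64(160)), (np.int64(225), np.int64(160)), (np.int64(226), np.int64(160)), (np.
[... 28229 characters left out ...]
), (np.int64(246), np.int64(209)), (np.int64(247), np.int64(209)), (np.int64(248), np.int64(209)), (np.int64(249), np.int64(209)), (np.int64(250), np.int64(209)), (np.int64(251), np.int64(209)), (np.int64(255), np.int64(209)), (np.int64(256), np.int64(209)), (np.int64(257), np.int64(209)), (np.int64(259), np.int64(209)), (np.int64(261), np.int64(209)), (np.int64(267), np.int64(209)), (np.int64(270), np.int64(209)), (np.int64(275), np.int64(209)), (np.int64(279), np.int64(209))]
t 10.5167 pos [ 0.61323175 -0.21750917  0.24905061] yang -14.019227339156332 tilt -0.9999998248777612 q [ 0.5   0.74 -0.44  1.46  0.34  1.02 -0.27] 
shift [ 1.5336 -0.4284 -0.037 ] turn -0.0692 deg -24.919227339156322
```

View pics/c7.png

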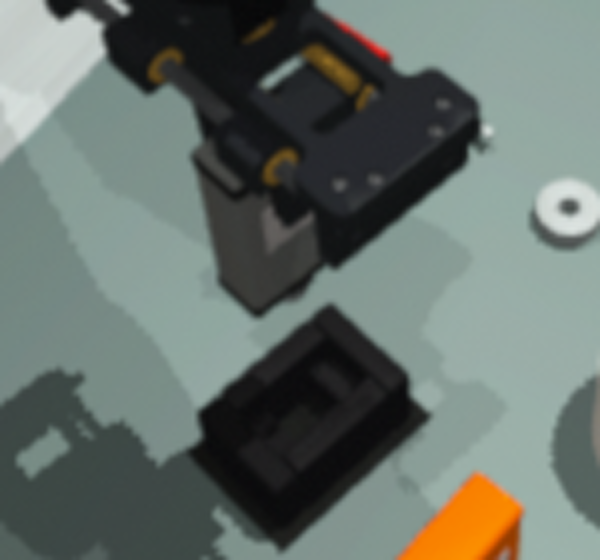

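Emit:
{"op": "send_rows", "data": {"rows": "0.9 -0.2 -0.04 -0.03;0.9 -0.2 -0.04 -0.06;0.9 -0.2 -0.04 -0.069;0.9 -0.2 -0.04 -0.069;0.9 -0.2 -0.04 -0.069;0.9 -0.2 -0.04 -0.069;0.9 -0.2 -0.04 -0.069;0.9 -0.2 -0.04 -0.069;0.9 -0.2 -0.04 -0.069"}}

```text
clock: 11.27
tool_pos: [0.6195, 0.0615, 0.2595]
eef_rot: [0.635, 0.772, -0.001, -0.001]
contact_force: [0.1, 0.2, -2.5]
opening: 0.316
finger_force: 24.9
```

Run:
```python
from h import *
s=load('w5')
ax=[-.19,.982]
for c in ([.6068,.2340,.033],[.6055,.2345,.033],[.605,.238,.033]): print(ringang(s,325,165,np.array(c),ax))
u=load('s5')
print(ringang(u,330+173/4,115+90/4,np.array([.6068,.2340,.033]),ax))
mv(.6037,.2556,.25,10.9)
```

```text
('angle', np.float64(-0.291462025716707), 'along', np.float64(0.026054143507017354), 'world', array([0.60170201, 0.25954534, 0.06299961]), 'disc', np.float64(0.0008697464632935609))
('angle', np.float64(1.9658395201143386), 'along', np.float64(0.02531292368136073), 'world', array([0.60170274, 0.2595422 , 0.06298235]), 'disc', np.float64(0.0008682784190686132))
('angle', np.float64(1.633288364240536), 'along', np.float64(0.02178194335031916), 'world', array([0.60170251, 0.2595432 , 0.06298782]), 'disc', np.float64(0.0008686639727970152))
('angle', np.float64(6.176621518938948), 'along', np.float64(0.026172151403945403), 'world', array([0.60499777, 0.26030319, 0.06282592]), 'disc', np.float64(0.0004241514678652858))
t 11.2667 pos [0.61953338 0.06148107 0.25954544] yang 11.099797630469386 tilt -0.9999973638875488 q [ 0.12  0.7  -0.55  1.54  0.4   1.02 -0.34] 
shift [0.6451 0.0728 0.0322] turn 0.0006 deg 0.1997976304693907
```

Emit:
{"op": "send_rows", "data": {"rows": "0.1 0.01 0 0;0.22 0.03 0.01 0;0.34 0.045 0.02 0;0.45 0.06 0.03 0;0.54 0.07 0.03 0;0.61 0.073 0.03 0;0.645 0.073 0.03 0;0.647 0.073 0.03 0;0.647 0.073 0.03 0;0.647 0.073 0.03 0"}}

```text
clock: 12.1
tool_pos: [0.6067, 0.2502, 0.2511]
eef_rot: [0.639, 0.769, -0.001, 0.001]
contact_force: [0.1, -0.8, -3.0]
opening: 0.314
finger_force: 24.9
```

Run:
```python
from h import *
mv(.6037,.2562,.164,10.9)
```

```text
t 12.1 pos [0.60665684 0.25019105 0.25106069] yang 10.607351730531414 tilt -0.9999949368498664 q [-0.2   0.76 -0.51  1.44  0.4   1.06 -0.61] 
shift [ 0.0224 -0.0058  0.2901] turn -0.0008 deg -0.2926482694686001
```

Emit:
{"op": "send_rows", "data": {"rows": "0 0 0.04 0;0 0 0.1 0;0 0 0.16 0;0 0 0.21 0;0 0 0.24 0;0 0 0.26 0;0 0 0.26 0;0 0 0.26 0;0 0 0.26 0;0 0 0.26 0"}}

```text
clock: 12.93
tool_pos: [0.6062, 0.2541, 0.1746]
eef_rot: [0.637, 0.771, 0.001, 0.0]
contact_force: [1.0, 0.3, -2.2]
opening: 0.317
finger_force: 24.9
```

Run:
```python
from h import *
mv(.6037,.2562,.160,10.9)
u=snap('scene','s8');w=snap('wrist','w8')
c1=cv2.resize(u['im'][60:190,310:450],(600,557),interpolation=2)
cv2.imwrite('pics/c8.png',c1[:,:,::-1])
X=cloud(u);Z=X[...,2]
m=(Z>.095)&(Z<.15)&(X[...,0]>.55)&(X[...,0]<.66)&(X[...,1]>.2)&(X[...,1]<.31)
print(m.sum(),cv2.minAreaRect((X[m][:,:2]*1000).astype(np.float32)))
```

```text
t 12.9333 pos [0.60624424 0.25410251 0.17461409] yang 10.808134195092686 tilt -0.9999980824932223 q [-0.22  0.84 -0.48  1.51  0.46  0.9  -0.66] 
shift [ 0.0084 -0.0071  0.0487] turn -0.0003 deg -0.09186580490731444
194 ((606.4644165039062, 253.8603515625), (29.739824295043945, 59.43024444580078), 10.41253662109375)
```

View pics/c8.png

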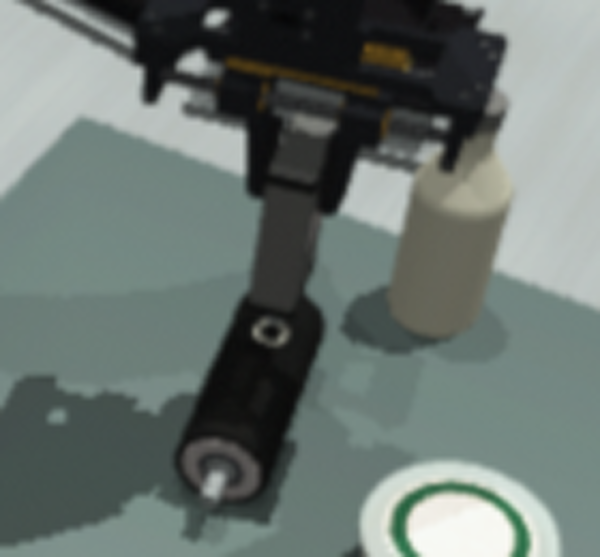

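Run:
```python
from h import *
u=load('s8')
Q=[]
for p in((368.8,130.7),(380,132.8)):
    o,d=ray(u,*p);t=(.1027-o[2])/d[2];q=o+t*d;Q.append(q);print(q)
m=(Q[0]+Q[1])/2;print('width',np.linalg.norm(Q[0]-Q[1]),'gauge centre',m[:2]+.029*np.array([-.189,.982]))
X=cloud(u);Z=X[...,2]
for lo,hi in((.1,.115),(.115,.13),(.13,.145)):
    k=(Z>lo)&(Z<hi)&(X[...,0]>.55)&(X[...,0]<.66)&(X[...,1]>.2)&(X[...,1]<.31)
    D=X[k][:,:2]-np.array([.6062,.2541]);a=D@[-.189,.982];b=D@[.982,.189]
    print(k.sum(),'along tool x',np.percentile(a,[0,5,50,95,100])*1000,'tool y',np.percentile(b,[0,5,50,95,100])*1000)
```

```text
[0.59880181 0.23645336 0.1027    ]
[0.6268622  0.24444485 0.1027    ]
width 0.029176177746224705 gauge centre [0.607351  0.2689271]
44 along tool x [-29.07955851 -28.22948803 -25.94062971  18.20137401  29.31551443] tool y [-14.09607248 -12.7263283    5.13104791  14.79697039  15.05268278]
64 along tool x [-29.94935832 -28.09986264 -25.66961115  13.7998146   25.85760746] tool y [-13.9456175  -12.12640197   4.13798059  14.29552302  14.47008844]
66 along tool x [-28.93184148 -28.37498558 -25.85532528  15.44907587  27.29641823] tool y [-14.8160543  -10.63944386   4.68819598  14.40366628  14.50134389]
```

Emit:
{"op": "send_rows", "data": {"rows": "0.011 -0.006 0.01 0;0.011 -0.006 0.02 0;0.011 -0.006 0.03 0;0.011 -0.006 0.04 0;0.011 -0.006 0.042 0;0.011 -0.006 0.042 0;0.011 -0.006 0.042 0;0.011 -0.006 0.042 0;0.011 -0.006 0.042 0"}}

```text
clock: 13.78
tool_pos: [0.6034, 0.2567, 0.1611]
eef_rot: [0.637, 0.771, 0.0, 0.0]
contact_force: [0.5, -0.2, -2.1]
opening: 0.314
finger_force: 24.9
```

Run:
```python
from h import *
mv(.6039,.2570,.1529,10.9);print(sensors.get_state()['contact_force'])
```

```text
t 13.7833 pos [0.60341711 0.25665052 0.16114157] yang 10.806900934492575 tilt -0.9999999435968745 q [-0.23  0.85 -0.48  1.53  0.47  0.88 -0.68] 
shift [0.0008 0.0018 0.0275] turn -0.0003 deg -0.09309906550743108
[ 0.49917804 -0.23963745 -2.09802522]
```

Baseline force z is about -2.2 N (gauge weight). Press slowly.

Emit:
{"op": "send_rows", "data": {"rows": "0 0.001 0.004 0;0 0.001 0.008 0;0 0.001 0.012 0;0 0.001 0.015 0;0 0.001 0.018 0;0 0.001 0.02 0;0 0.001 0.02 0;0 0.001 0.02 0;0 0.001 0.02 0;0 0.001 0.02 0"}}

```text
clock: 14.62
tool_pos: [0.6038, 0.2567, 0.1552]
eef_rot: [0.637, 0.771, 0.0, 0.0]
contact_force: [-0.3, -0.6, 1.1]
opening: 0.317
finger_force: 24.9
```

Run:
```python
from h import *
mv(.6039,.2570,.1529,10.9)
for i in range(6):
    eyes.snapshot('top');s=sensors.get_state();print(s['contact_force'].round(2),s['tool_pos'].round(4))
```

```text
t 14.6167 pos [0.60376131 0.25670157 0.15522259] yang 10.811852621097152 tilt -0.9999998768548746 q [-0.23  0.86 -0.47  1.53  0.47  0.86 -0.68] 
shift [0.0009 0.0006 0.0077] turn -0.0002 deg -0.08814737890284619
[ 1.21 -1.01  1.96] [0.6037 0.2567 0.1552]
[-0.33 -0.82  1.83] [0.6037 0.2567 0.1552]
[-0.03  0.37  1.71] [0.6037 0.2567 0.1551]
[-0.16  0.07  1.69] [0.6036 0.2567 0.1551]
[-0.2  -0.92  1.75] [0.6036 0.2567 0.155 ]
[ 0.33 -1.34  0.57] [0.6036 0.2567 0.1551]
```

Emit:
{"op": "send_rows", "data": {"rows": "0 0 0.002 0;0 0 0.004 0;0 0 0.006 0;0 0 0.006 0;0 0 0.006 0;0 0 0.006 0;0 0 0.006 0;0 0 0.006 0"}}

```text
clock: 15.58
tool_pos: [0.6036, 0.2567, 0.1533]
eef_rot: [0.637, 0.771, 0.0, 0.0]
contact_force: [-0.2, -0.1, 2.1]
opening: 0.314
finger_force: 24.9
```

Run:
```python
from h import *
F=[]
for i in range(8):
    u=snap('scene','s9');s=sensors.get_state();F.append(s['contact_force'])
print(np.mean(F,0),np.std(F,0),s['tool_pos'],s['finger_force'])
w=snap('wrist','w9')
X=cloud(u);Z=X[...,2]
k=(Z>.09)&(Z<.145)&(X[...,0]>.55)&(X[...,0]<.66)&(X[...,1]>.2)&(X[...,1]<.31)
D=X[k][:,:2]-s['tool_pos'][:2];a=D@[-.189,.982];b=D@[.982,.189];f=(a<-18)&(abs(b)<13)
print('-y face',np.median(a[f]),'y range',b.min(),b.max())
C=u['im'].reshape(-1,3).astype(int);Y=X.reshape(-1,3)
m=(C.max(1)<60)&(Y[:,2]>.035)&(Y[:,2]<.072)&(Y[:,0]>.5)&(Y[:,0]<.72)&(Y[:,1]>.12)&(Y[:,1]<.34)
print(cv2.minAreaRect((Y[m][:,:2]*1000).astype(np.float32)))
# visible bright ring pixels around expected place
g=u['im'].min(2)
for v in range(128,146): print(v,' '.join(f'{x:3d}' for x in g[v,360:390]))
```

```text
[ 0.10106872 -0.26459279  2.80262035] [0.58493032 0.38549394 0.33793356] [0.60359686 0.25665802 0.15318664] 24.94780705217636
-y face nan y range -0.01407206404620375 0.01529894872260412
((606.865966796875, 232.34255981445312), (58.24826431274414, 142.9327850341797), 10.65243148803711)
128 107 107 105 106 106 103  92  67  54  50  50  49  50  50  50  49  50  49  46  44  47  74  97 105 105 106 105 106 113 116
129 107 106 106 106 106  96  68  49  49  49  51  50  50  50  50  50  50  49  46  42  36  50  79  97 103 105 105 105 109 114
130 106 106 106 106 104  80  47  43  48  50  49  50  50  50  50  50  49  48  45  38  29  29  49  78  97 105 106 105 107 110
131 106 107 106 105  96  62  34  42  49  50  50  49  50  50  50  50  50  48  44  34  26  25  29  48  78  99 105 106 105 106
132 106 106 106 104  83  46  29  42  50  50  50  50  49  49  50  50  49  48  41  30  25  25  24  29  50  87 104 105 105 104
133 107 106 106 102  70  34  30  44  49  50  50  50  50  50  50  50  49  45  34  26  24  25  24  23  34  78 101 105 105 103
134 106 107 105  96  57  24  30  43  49  50  49  51  50  49  50  49  
[... 682 characters left out ...]
  70  31  14  13  13  11  11  11  12  20  28  50  52  36  24  20  22  23  22  22  20  18  22  51  90 105 107 107 106
141  91  51  20  13  14  15  13  13  12  12  12  15  19  19  20  20  22  22  23  22  21  19  17  27  72  99 106 106 106 106
142  70  30  14  12  14  16  16  14  12  13  12  12  11  13  17  21  23  23  24  22  20  18  19  35  84 105 106 106 106 106
143  54  21  15  12  16  18  16  14  13  13  13  12  13  12  13  17  21  23  23  23  20  19  23  50  91 105 107 107 106 107
144  32  15  13  14  16  17  15  13  14  13  14  13  13  12  12  13  18  21  21  22  21  19  31  73  98 105 107 106 106 107
145  21  12  17  15  18  17  15  15  13  13  14  15  14  13  13  12  15  17  21  20  19  22  46  83  99 103 106 106 107 107
  return _methods._mean(a, axis=axis, dtype=dtype,
  ret = ret.dtype.type(ret / rcount)
```

Run:
```python
from h import *
u=load('s9')
def at(p,z):
    o,d=ray(u,*p);return o+(z-o[2])/d[2]*d
a,b=at((366,135.3),.0813),at((376.5,137.6),.0813);m=(a+b)/2
print(np.linalg.norm(a-b),'gauge',m[:2]+.029*np.array([-.189,.982]))
print('gauge by TCP',np.array([.6036,.2567])+.003*np.array([-.189,.982]))
r=at((372.4,140),.063);print('ring by edge',r[:2]+.009*np.array([-.189,.982]),'by centre',at((373.1,137.4),.063))
```

```text
0.02814905583842609 gauge [0.60009963 0.27078171]
gauge by TCP [0.603033 0.259646]
ring by edge [0.60567963 0.25910982] by centre [0.60454793 0.2602636  0.063     ]
```

Run:
```python
from h import *
for f in('s9','s8'):
    X=cloud(load(f))
    for v in range(118,146,2): print(f,v,*(X[v,u].round(3) for u in (369,372,375)))
X=cloud(load('s7'))
```

```text
s9 118 [0.597 0.231 0.148] [0.604 0.231 0.151] [0.612 0.232 0.154]
s9 120 [0.599 0.226 0.146] [0.606 0.228 0.148] [0.612 0.233 0.148]
s9 122 [0.599 0.228 0.139] [0.605 0.234 0.136] [0.613 0.233 0.141]
s9 124 [0.599 0.23  0.13 ] [0.606 0.232 0.132] [0.614 0.232 0.136]
s9 126 [0.601 0.228 0.126] [0.607 0.232 0.126] [0.615 0.232 0.13 ]
s9 128 [0.601 0.23  0.118] [0.608 0.231 0.121] [0.615 0.233 0.122]
s9 130 [0.601 0.231 0.11 ] [0.608 0.233 0.112] [0.618 0.229 0.12 ]
s9 132 [0.602 0.23  0.105] [0.61  0.23  0.108] [0.617 0.233 0.11 ]
s9 134 [0.604 0.228 0.101] [0.611 0.231 0.102] [0.618 0.233 0.103]
s9 136 [0.604 0.229 0.093] [0.611 0.232 0.094] [0.619 0.232 0.098]
s9 138 [0.606 0.228 0.088] [0.613 0.229 0.09 ] [0.619 0.234 0.089]
s9 140 [0.599 0.248 0.06 ] [0.606 0.252 0.061] [0.62  0.236 0.081]
s9 142 [0.602 0.241 0.061] [0.609 0.245 0.061] [0.614 0.254 0.056]
s9 144 [0.606 0.233 0.062] [0.614 0.234 0.065] [0.62  0.241 0.062]
s8 118 [0.599 0.226 0.153] [0.606 0.228 0.154] [0.613 0.23  0.156]
s8 120 [0.6   0.224 0.148] [0.606 0.228 0.148] [0.614 0.229 0.151]
s8 122 [0.6   0.225 0.141] [0.608 0.227 0.143] [0.614 0.23  0.144]
s8 124 [0.601 0.226 0.134] [0.608 0.228 0.136] [0.615 0.23  0.138]
s8 126 [0.602 0.225 0.128] [0.609 0.228 0.13 ] [0.616 0.231 0.131]
s8 128 [0.602 0.227 0.121] [0.61  0.228 0.124] [0.616 0.232 0.124]
s8 130 [0.604 0.224 0.117] [0.61  0.23  0.116] [0.618 0.229 0.12 ]
s8 132 [0.604 0.225 0.11 ] [0.611 0.227 0.111] [0.619 0.229 0.113]
s8 134 [0.589 0.268 0.061] [0.604 0.248 0.084] [0.62  0.229 0.107]
s8 136 [0.593 0.259 0.063] [0.6   0.263 0.064] [0.606 0.269 0.062]
s8 138 [0.597 0.251 0.065] [0.603 0.256 0.063] [0.609 0.263 0.061]
s8 140 [0.6   0.245 0.064] [0.606 0.25  0.063] [0.612 0.257 0.06 ]
s8 142 [0.603 0.238 0.063] [0.609 0.244 0.061] [0.615 0.252 0.058]
s8 144 [0.606 0.232 0.063] [0.613 0.237 0.062] [0.618 0.245 0.058]
```

```bash
python3 -c "
from plant import finish_job,sensors
s=sensors.get_state();print(s['clock'],s['contact_force'],s['finger_force']);print(finish_job())"
```

```text
16.0333 [ 0.02383183 -0.93914663  2.6196072 ] 24.947680432233028
the job is handed in; nothing more can be done
None
```

I handed the job in at about 16 s, no verdict returned: by camera the ring faces up within about 0.1 rad, and the gauge is held upright with its probe about 2 mm from the ring's centre, pressed with about 5 N (roughly 4 mm of its 8 mm travel).

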